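# Clip a porcelain rod into the straightness gauge and bring up the straightedge

## Robot

A 7-joint arm with a two-finger parallel gripper is mounted at the origin on the work surface. World frame = base frame: x ahead of the robot, y to its left, z up, the work surface at z = 0. Lengths are in m, angles in rad, forces in N, time in s.
With the tool pointing down it reaches from about 0.425 to 0.925 m from the base axis. Payload 6.8 kg.
Tool frame: the origin (TCP) lies on the front face of the gripper's body, between the roots of the fingers; the fingertips stand 73 mm ahead of it and the grasp point (between the pads) lies 54 mm ahead of it (env.nose_length is the distance from the TCP to the fingertips, in m); z points along the fingers, y is the line along which they close (so a half turn about z gives the same grasp; the last joint's range is limited). The gripper opens to 85 mm and grips with 20 to 120 N. Pads are 22 mm wide; open, the fingers measure 114 mm over their backs; the gripper's body (76 mm by 85 mm) begins 54 mm behind the grasp point. The pads swing forward as they close: fully open they stand 13 mm farther back than shut.
Start: joints at [-1.431, 0.477, 0.022, 1.555, -0.011, 1.109, -0.083], TCP at [0.166, 0.654, 0.304] pointing down, gripper open.
Joint ranges: [-2.96, 2.96], [-0.34, 2.1], [-1.41, 1.46], [0.24, 2.44], [-1.37, 4.51], [0.17, 1.92], [-2.96, 2.96]. Speed limits (rad/s): [2.39, 2.39, 3.14, 3.14, 3.14, 3.14, 3.14].

## Interface

Orientations are given as a unit quaternion [w, x, y, z].
In Python, from cell import env, kin, camera, calibration, job gives the robot as it stands. The module is installed in compiled form; this text tells all that it offers. Calls block until the motion is done:
- env.reach(position, orientation): joint-space move of the TCP to a pose.
- env.movel(position, velocity=0.15, rot=None, stop_force=None): straight line of the TCP; rot=None keeps the orientation; velocity is the mean speed in m/s. With stop_force (N) it stops when the force on the tool has changed by that much, and returns True; else False.
- env.goto_joints(angles): joint-space move.
- env.grip(opening, f_grip=None): finger opening in m; f_grip is the grip in N (None keeps the last); returns when the fingers have stopped.
- env.dwell(seconds).
- kin.inverse_kinematics(position, orientation): joint angles nearest the present ones, or None.
- env.get_state(): the state.
- camera(name): name is "side" or "top"; returns (picture, depth): 480x640x3 uint8, blue, green, red; 480x640 float32, m along the optical axis (not along the pixel's ray), 0 where there is no reading.
- calibration(name): a dict with "fx", "fy", "cx", "cy" (pixels), "rvec" (rotation vector, rad) and "tvec" (3), from world to camera coordinates, as OpenCV has them. Camera axes: x right, y down, z forward; pixel columns grow to the right and rows downward; lengths in m; the calibration is good to about 2 mm. A picture is of the moment at which its call begins. calibration takes no time and is no camera call.
A pose or a line that the arm cannot do raises env.PlanningError and nothing moves.
- job.job_done(): hands the job in; it is judged then, once.
The state is a dict: "time": time; "qpos": joint angles; "joint_velocities": joint speeds; "joint_torque": joint torques, N m; "tcp_pos": TCP position; "orientation": TCP orientation; "force": force on the tool from outside, world axes, zero at the start; "torque": the same for the moment, N m; "opening": finger opening in m; "gripper_force": force on a finger pad.
Only numpy, scipy, OpenCV 4.12 (cv2) and the standard library are available. Lean on these libraries where they do the work, as an engineer would, in place of code of your own. Each camera call takes 0.05 s, during which the arm holds its last target. There are 200 camera calls.

## Task

Set up the straightness check: lift the white porcelain rod insulator off its wooden V-rest, lay it lengthwise in the open mouth of the green gauge fixture's clip and let go of it there, then press it down past the sprung orange jaw until it sits fully home and the jaw has closed over it. Also slide the aluminium straightedge across the bench until it lies flush along the fixture's near edge, roughly centred on it. Do not drop the porcelain onto the bench, and leave the standing insulator, the tape roll and the screwdriver where they are.

Things in the scene. Friction and masses are not known exactly. Their poses are not given: they have to be found in the camera images.
- rod: White porcelain rod insulator, 190 mm long, about 0.2 kg. Origin at its centre on its axis; its own y axis runs along the rod. The plain round core is 24 mm in diameter over the middle 126 mm (63 mm either side of the origin); towards each end come two thin sheds (discs) 44 mm in diameter, then a steel cap 28 mm in diameter. It starts in the V-rest, axis 65 mm above the bench.
- rest: Fixed wooden V-rest, base 70 x 120 mm and 15 mm thick, origin at the centre of its underside. Two V-supports 12 mm thick at y = -48 and +48 mm carry the rod's core, tops 65 mm above the bench; between them the core is free. Its y axis runs along the rod.
- fixture: Gauge fixture: green base plate 110 mm (x, from -65 to +45 mm) by 200 mm (y) by 22 mm high, origin on the bench under the middle of the clips. At y = -44 and +44 mm stand two fork clips, each 16 mm long along y and up to 101 mm high, with 72 mm free between. Each has a dark fixed cheek (inner face x = -13 mm, near side), a saddle 44 mm high and an orange sprung jaw on the far side.
- fixture_mouth (a point): Where the rod's centre is when laid in the clip's mouth, resting on the jaw noses: x = 0, y = 0, 81 mm above the bench in the fixture's frame. The mouth flares upward to 48 mm wide at 97 mm height. The rod lies along the fixture's y axis; its sheds must stay outside the clips, 11 mm to spare either way.
- fixture_seat (a point): Where the rod's centre is when fully home in the fork: x = 0, y = 0, 56 mm above the bench (top of the core at 68 mm). A push of about 8 to 20 N straight down on the middle of the rod snaps it in.
- fixture_edge (a point): Middle of the foot of the base plate's near edge: the upright face at x = -65 mm, 200 mm long, 22 mm high, facing the robot's side. The straightedge belongs against it.
- jaw (a joint): The orange sprung jaw, one hinged part with a nose on each clip; 0 rad = closed, grows to 0.45 as it is forced outward, springs back by itself.
- jaw_nose (a point): Point midway between the two rounded jaw noses (8 mm thick) which the rod must pass: at x = 11 mm, 70 mm above the bench in the fixture when closed.
- straightedge: Aluminium straightedge bar, 30 mm (x) by 200 mm (y) by 15 mm high, 0.3 kg, loose on the bench in front of the fixture's near edge. Origin at the centre of its underside. Flush means its long face lies against the base plate, so its origin is at x = -80 mm in the fixture's frame.
- sample: White ribbed insulator standing upright, 100 mm high, 64 mm in diameter, origin at the centre of its foot; leave alone.
- tape: Roll of blue tape lying flat, 72 mm in diameter, 20 mm high, origin at the centre of its underside; leave alone.
- screwdriver: Red-handled screwdriver lying beyond the work area; leave alone.
Not all that is in view belongs to the job. What is shaped like the straightedge but blue is not meant.

How it is judged:
By the outcome, as a careful person would: the job done as asked, in the order asked, and still so for the second after the job is handed in, with the robot touching nothing.
It also fails if it takes over 59 s, if anything falls off the work surface, if the arm or the gripper's body presses on something with over 40 N, if the wrist force passes 120 N, or if a joint passes its speed limit or range.

## Working session

There is one attempt and no reset: what is moved stays moved. The work goes in short steps, each a Python script; the robot and the scene stay as the last script left them, time stands still between calls to the robot, and variables do not carry over. Pictures are saved under pics/ and viewed, at most 10 in all, crops included, and the job is handed in when it is done.

```bash
mkdir -p pics
python3 - <<'E'
from cell import env,camera,calibration
import cv2,numpy as np
for n in("top","side"):
    p,d=camera(n); cv2.imwrite(f"pics/{n}0.png",p); np.save(f"{n}0.npy",d)
    c=calibration(n); print(n,c)
s=env.get_state();print(s["time"],s["orientation"],s["tcp_pos"],s["opening"])
E
```

```text
top {'fx': 444.8899780909533, 'fy': 444.8899780909533, 'cx': 320.86529973829954, 'cy': 246.0055985084346, 'rvec': array([ 2.14650989, -2.10607108,  0.21738983]), 'tvec': array([0.07814629, 0.57403927, 1.11096022])}
side {'fx': 624.6176980856745, 'fy': 624.6176980856745, 'cx': 324.1670207598035, 'cy': 241.57341713678687, 'rvec': array([ 1.99956368, -0.75000906,  0.40405804]), 'tvec': array([-0.35860058,  0.312516  ,  0.88139132])}
0.1 [-3.70846800e-05  1.23585890e-01  9.92333553e-01 -8.03761838e-04] [0.16547583 0.65399757 0.30302974] 0.08525822496411668
```

View pics/top0.png

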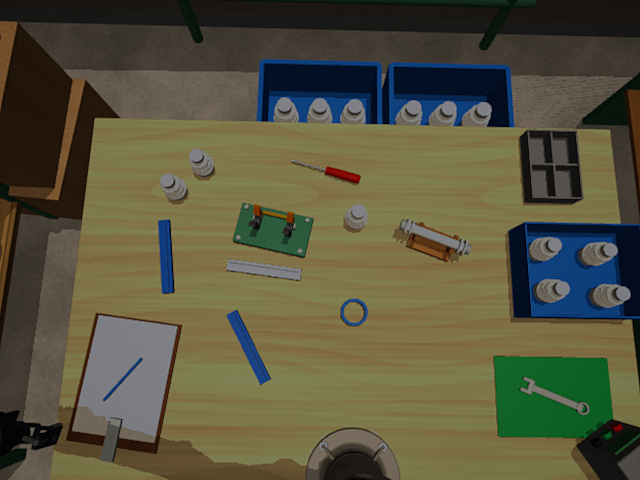

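View pics/side0.png

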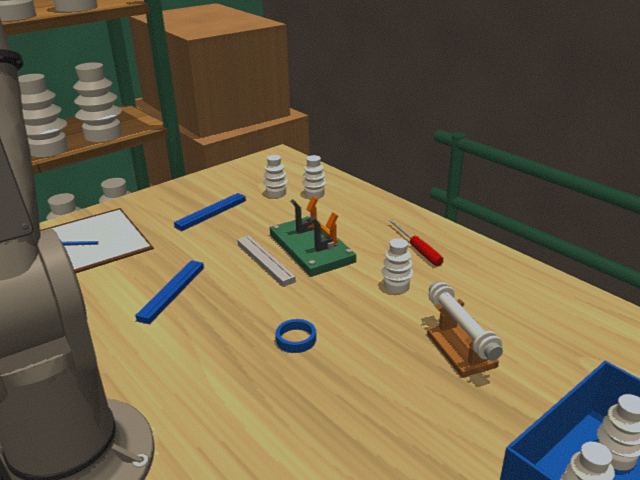

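The top view shows the fixture around (273,229), the straightedge (264,270), the rod (433,237), the sample (356,217) and the tape (354,312). The blue bars at (166,257) and (249,347) are decoys. I'll enlarge the work area.

```bash
cat > h.py <<'E'
import numpy as np,cv2
from cell import calibration
def back(n,u,v,z=None,d=None):
    c=calibration(n);R=cv2.Rodrigues(c["rvec"])[0];t=c["tvec"]
    r=np.array([(u-c["cx"])/c["fx"],(v-c["cy"])/c["fy"],1.]);o=-R.T@t;w=R.T@r
    return o+w*((z-o[2])/w[2] if d is None else d)
def proj(n,P):
    c=calibration(n);K=np.array([[c["fx"],0,c["cx"]],[0,c["fy"],c["cy"]],[0,0,1]])
    return cv2.projectPoints(np.array(P,float).reshape(-1,1,3),c["rvec"],c["tvec"],K,None)[0].reshape(-1,2)
E
python3 - <<'E'
import cv2
p=cv2.imread("pics/top0.png")
a=cv2.resize(p[195:290,220:320],None,fx=6,fy=6,interpolation=cv2.INTER_CUBIC);cv2.imwrite("pics/c1.png",a)
a=cv2.resize(p[195:275,380:490],None,fx=7,fy=7,interpolation=cv2.INTER_CUBIC);cv2.imwrite("pics/c2.png",a)
E
```

```text
(no output)
```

View pics/c1.png

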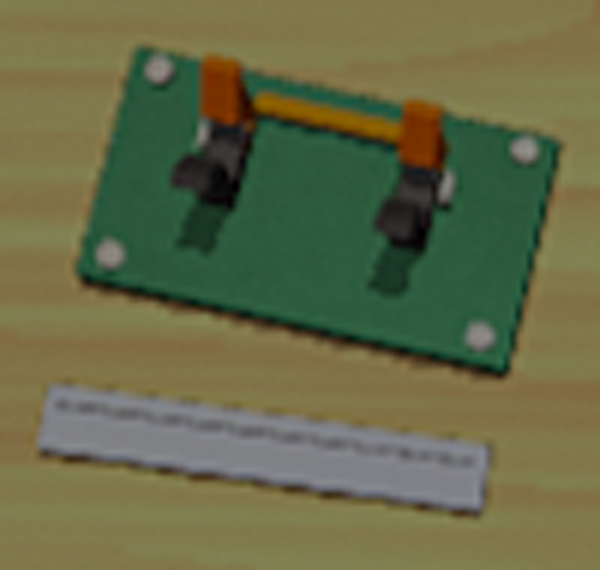

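View pics/c2.png

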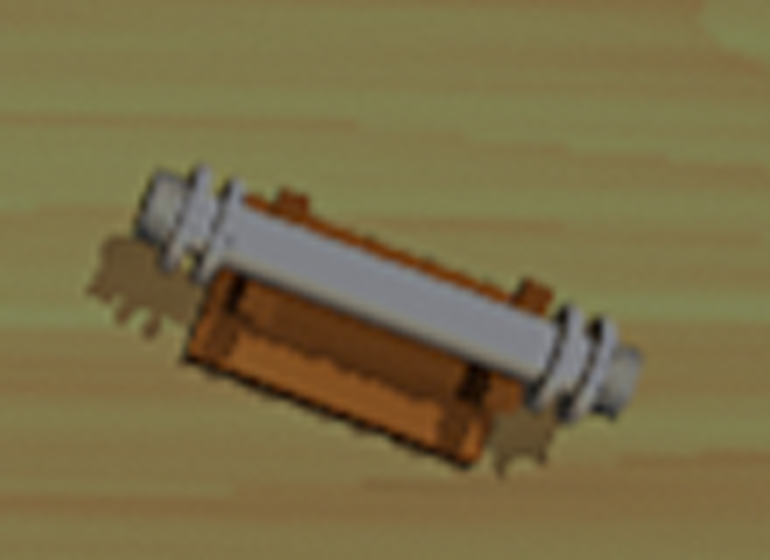

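The fixture plate top corners in the crop are about (138,46), (562,142), (507,370) and (80,278). The straightedge top corners are (52,385), (490,446), (482,514) and (40,452), and the rod's cap ends are (160,207) and (622,382).

Run:
```python
import cv2,numpy as np
from h import *
p=cv2.imread("pics/side0.png")
a=cv2.resize(p[185:385,232:512],None,fx=2.85,fy=2.85,interpolation=cv2.INTER_CUBIC);cv2.imwrite("pics/c3.png",a)
f=lambda n,cx,cy,s,u0,v0,z:back(n,(cx+.5)/s-.5+u0,(cy+.5)/s-.5+v0,z)
F=np.array([f("top",*q,6,220,195,.022) for q in[(138,46),(562,142),(507,370),(80,278)]])
S=np.array([f("top",*q,6,220,195,.015) for q in[(52,385),(490,446),(482,514),(40,452)]])
R=np.array([f("top",*q,7,380,195,.065) for q in[(160,207),(622,382)]])
for A in(F,S,R):
    print(A.round(4).tolist(),A.mean(0).round(4),np.linalg.norm(A-np.roll(A,1,0),axis=1).round(4))
c=calibration("top");print(back("top",0,0,d=0))
for n in("top","side"):
    d=np.load(n+"0.npy");print((d>0).mean())
d=np.load("top0.npy");print(back("top",300,300,d=d[300,300]),back("top",273,240,d=d[240,273]),back("top",264,270,d=d[270,264]),back("top",433,237,d=d[237,433]))
```

```text
[[0.6965, 0.3053, 0.022], [0.6554, 0.1108, 0.022], [0.5499, 0.1332, 0.022], [0.5879, 0.3257, 0.022]] [0.6224 0.2188 0.022 ] [0.1105 0.1988 0.1079 0.1963]
[[0.5402, 0.3369, 0.015], [0.5165, 0.1401, 0.015], [0.4859, 0.1429, 0.015], [0.5098, 0.3405, 0.015]] [0.5131 0.2401 0.015 ] [0.0305 0.1982 0.0307 0.199 ]
[[0.6333, -0.1241, 0.065], [0.5699, -0.2953, 0.065]] [ 0.6016 -0.2097  0.065 ] [0.1825 0.1825]
[0.35049226 0.10122913 1.19865273]
0.9960319010416666
0.9960677083333334
[0.43435109 0.14168899 0.00250188] [0.59238182 0.21796263 0.02319012] [0.51159813 0.23971631 0.01492606] [ 0.59795031 -0.20069838  0.07607187]
```

View pics/c3.png

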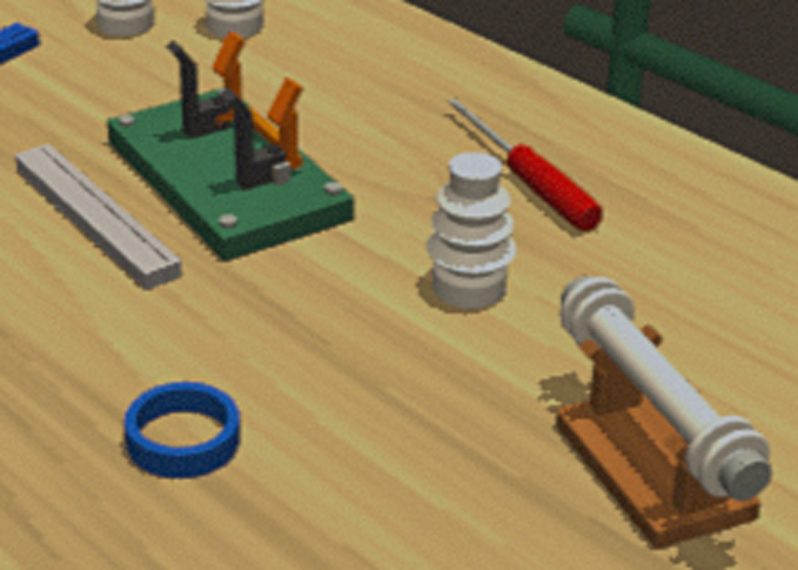

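Side crop: fixture top corners are (108,123), (222,236) and (353,196). The straightedge top corners are (16,157), (48,147), (180,265) and (148,277), and the right rod cap face is centred at (747,474). I'll do a two-view least-squares fit.

Run:
```python
from h import *
from scipy.optimize import least_squares
def cr(L,s,u,v):return [((x+.5)/s-.5+u,(y+.5)/s-.5+v) for x,y in L]
T6=lambda L:cr(L,6,220,195)
T7=lambda L:cr(L,7,380,195)
Sd=lambda L:cr(L,2.85,232,185)
def fit(name,obs,x0):
    def w(P,q):
        c,s=np.cos(q[2]),np.sin(q[2]);P=np.array(P,float)
        return np.c_[q[0]+c*P[:,0]-s*P[:,1],q[1]+s*P[:,0]+c*P[:,1],P[:,2]]
    for sel in(["top"],["side"],["top","side"]):
        f=lambda q:np.concatenate([(proj(n,w(P,q))-np.array(px)).ravel() for n,P,px in obs if n in sel])
        r=least_squares(f,x0);print(name,sel,r.x.round(4),"rms px",np.sqrt(np.mean(r.fun**2)).round(2))
h=.022
fit("fix",[("top",[(.045,.1,h),(.045,-.1,h),(-.065,-.1,h),(-.065,.1,h)],T6([(138,46),(562,142),(507,370),(80,278)])),
 ("side",[(-.065,.1,h),(-.065,-.1,h),(.045,-.1,h),(-.065,-.1,0)],Sd([(108,123),(222,236),(353,196),(224,258)]))],[.63,.217,.2])
h=.015
fit("edge",[("top",[(.015,.1,h),(.015,-.1,h),(-.015,-.1,h),(-.015,.1,h)],T6([(52,385),(490,446),(482,514),(40,452)])),
 ("side",[(-.015,.1,h),(.015,.1,h),(.015,-.1,h),(-.015,-.1,h)],Sd([(16,157),(48,147),(180,265),(148,277)]))],[.513,.24,.1])
fit("rod",[("top",[(0,.095,.065),(0,-.095,.065),(0,.066,.065),(0,-.066,.065)],T7([(147,202),(636,386),(221,229),(556,357)])),
 ("side",[(0,-.095,.065),(0,.063,.065)],Sd([(747,474),(600,318)]))],[.6,-.21,.3])
for n in("top","side"):
    d=np.load(n+"0.npy")
    P=np.array([back(n,u,v,d=d[v,u]) for v in range(190,400) for u in range(230,512) if d[v,u]>0])
    m=(P[:,2]>.045)&(P[:,2]<.1)&(abs(P[:,0]-.6)<.1)&(abs(P[:,1]+.21)<.12);Q=P[m]
    c=Q[:,:2].mean(0);e=np.linalg.svd(Q[:,:2]-c)[2][0];t=(Q[:,:2]-c)@e
    print(n,m.sum(),c,np.arctan2(e[1],e[0])-np.pi/2,t.min(),t.max(),c+e*(t.min()+t.max())/2)
    m=(P[:,0]>.55)&(P[:,0]<.78)&(P[:,1]<.08)&(P[:,1]>-.09)&(P[:,2]>.03);Q=P[m];print("sample",(Q.min(0)+Q.max(0))/2)
```

```text
fix ['top'] [ 0.6322  0.2168 -0.2006] rms px 0.42
fix ['side'] [ 0.6344  0.2197 -0.207 ] rms px 0.99
fix ['top', 'side'] [ 0.6328  0.2178 -0.2043] rms px 0.86
edge ['top'] [ 0.5131  0.2401 -0.12  ] rms px 0.22
edge ['side'] [ 0.511   0.2363 -0.121 ] rms px 0.53
edge ['top', 'side'] [ 0.5125  0.2388 -0.1205] rms px 0.62
rod ['top'] [ 0.602  -0.2094 -0.3543] rms px 0.33
rod ['side'] [ 0.6038 -0.2019 -0.3428] rms px 0.18
rod ['top', 'side'] [ 0.6018 -0.2059 -0.3514] rms px 1.17Traceback (most recent call last):
  File "<stdin>", line 24, in <module>
  File "h.py", line 4, in back
    c=calibration(n);R=cv2.Rodrigues(c["rvec"])[0];t=c["tvec"]
ValueError: time passes only in moves, steps and waits
```

```bash
cat >> h.py <<'E'
ROD=(.602,-.208,-.353); FIX=(.6326,.2173,-.2035)
def quat(th): # tool down, closing line along heading th
    a=(th+np.pi/2)/2; return np.array([0,np.cos(a),np.sin(a),0])
def best(pos,th):
    from cell import kin
    o=[(abs(q[6]),t) for t in(th,th+np.pi,th-np.pi) if (q:=kin.inverse_kinematics(pos,quat(t))) is not None]
    return min(o)[1]
def st():
    from cell import env
    s=env.get_state();print(round(s["time"],2),np.round(s["tcp_pos"],4),"F",np.round(s["force"],1),"op",round(s["opening"],4),"q7",round(s["qpos"][6],2))
E
python3 - <<'E'
from h import *
from cell import env,camera
x,y,t=ROD
th=best([x,y,.25],t);print(th,env.nose_length)
env.reach([x,y,.25],quat(th));st()
print(env.movel([x,y,.119],.12,stop_force=8));st()
env.grip(.02,50);st()
env.movel([x,y,.28],.15);st()
for n in("top","side"):
    p,d=camera(n);cv2.imwrite(f"pics/{n}1.png",p)
p=cv2.imread("pics/side1.png");q=cv2.imread("pics/top1.png")
cv2.imwrite("pics/m1.png",np.hstack([cv2.resize(p[150:400,340:540],None,fx=2,fy=2),cv2.resize(q[150:275,370:470],None,fx=4,fy=4)]))
E
```

```text
-0.353 0.0726
3.48 [ 0.6024 -0.2071  0.2499] F [ 0.3 -0.3 -0.3] op 0.0852 q7 0.39
False
4.72 [ 0.6025 -0.2083  0.1198] F [ 0.4 -0.9 -0.5] op 0.0853 q7 0.5
5.32 [ 0.6024 -0.2081  0.1193] F [1.4 0.8 2.4] op 0.0221 q7 0.5
6.54 [ 0.6015 -0.2076  0.2789] F [ 0.2 -0.2 -2.4] op 0.0227 q7 0.37
```

View pics/m1.png

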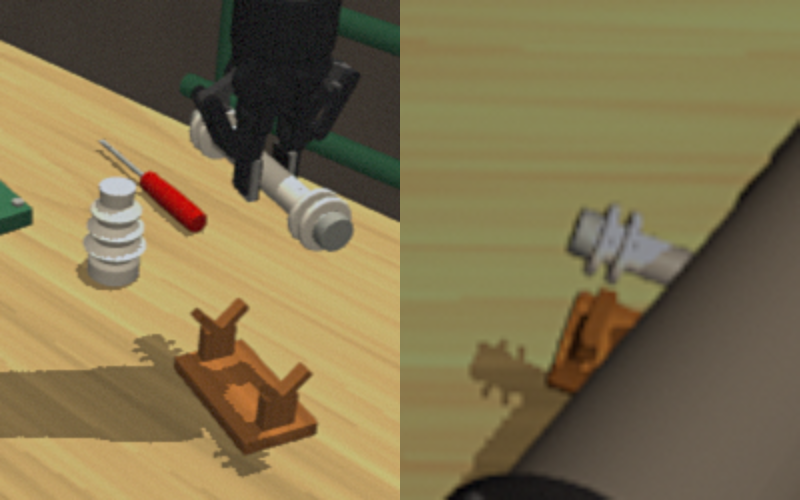

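The rod is held between the fingers and looks level. Its right cap centre is at about (506,265) in the side view, and its left cap end at about (413,209) in the top view.

Run:
```python
from h import *
from cell import env,camera
s=env.get_state();c=np.array(s["tcp_pos"])-[0,0,.054];a=np.array([-np.sin(ROD[2]),np.cos(ROD[2]),0])
print(proj("side",[c-.095*a]),"seen 506,265",proj("side",[c-.085*a])); print(proj("top",[c+.095*a]),"seen 413,209.5",proj("top",[c+.085*a]))
x,y,t=FIX
env.movel([x,y,.28],.25,rot=quat(t));st()
env.movel([x,y,.165],.12);st()
for n in("top","side"):
    p,d=camera(n);cv2.imwrite(f"pics/{n}2.png",p)
p=cv2.imread("pics/side2.png");q=cv2.imread("pics/top2.png")
cv2.imwrite("pics/m2.png",np.hstack([cv2.resize(p[150:290,230:375],None,fx=4,fy=4)[:,:580],cv2.resize(q[170:310,225:280],None,fx=4,fy=4)]))
```

```text
[[509.58124011 267.35338324]] seen 506,265 [[505.47065577 263.79214558]]
[[413.63497949 206.84320121]] seen 413,209.5 [[417.78489892 208.39637241]]
8.5 [0.6328 0.2153 0.2802] F [-0.6 -0.5 -2.4] op 0.0225 q7 -0.14
9.61 [0.6332 0.2172 0.1659] F [-0.7  0.4 -1.3] op 0.0225 q7 -0.07
```

View pics/m2.png

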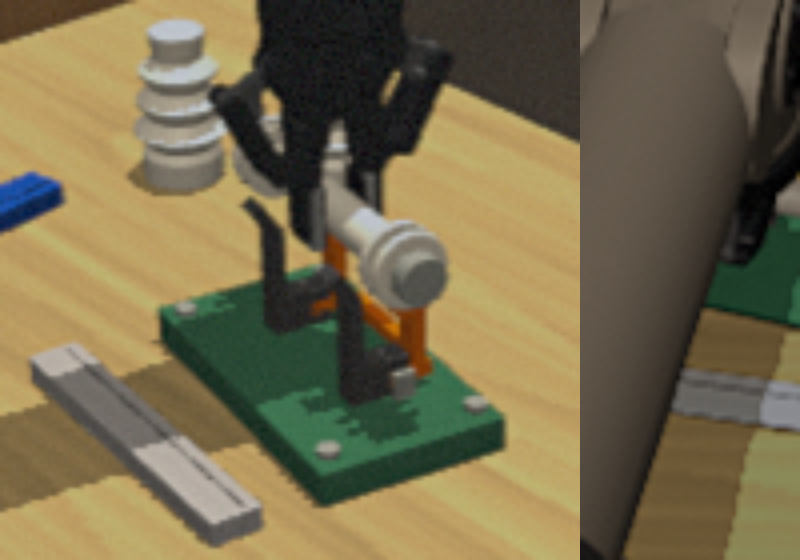

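The rod is above the mouth, with the right cap centre at about side px (335,219.5). Next I check its offset along the axis against the fixture in the same camera.

Run:
```python
from h import *
p=back("side",335,219.5,.112);print(p)
for X,Y,T in[(.6344,.2197,-.207),(.6328,.2178,-.2043)]:
    d=p[:2]-[X,Y];print("local x",d@[np.cos(T),np.sin(T)],"local y",d@[-np.sin(T),np.cos(T)],"ideal -.095")
```

```text
[0.61389949 0.12919478 0.112     ]
local x -0.001461792136052416 local y -0.09278647421284973 ideal -.095
local x -0.0005310601552278684 local y -0.09059709218541379 ideal -.095
```

Run:
```python
from h import *
from cell import env,camera
x,y,t=FIX; x-=-np.sin(t)*.002; y-=np.cos(t)*.002
env.movel([x,y,.150],.1);st()
print(env.movel([x,y,.1335],.04,stop_force=5));st()
env.grip(.05);st()
for n in("top","side"):
    p,d=camera(n);cv2.imwrite(f"pics/{n}3.png",p)
p=cv2.imread("pics/side3.png")
cv2.imwrite("pics/m3.png",cv2.resize(p[160:290,240:375],None,fx=4,fy=4))
```

```text
10.01 [0.6315 0.2151 0.1489] F [-0.2 -0.4 -2.5] op 0.0223 q7 -0.05
True
10.42 [0.6325 0.2154 0.1343] F [ 1.5 -0.3  0.6] op 0.0228 q7 -0.04
10.8 [0.6317 0.2153 0.1339] F [-0.3  1.4 -0.1] op 0.0499 q7 -0.04
```

View pics/m3.png

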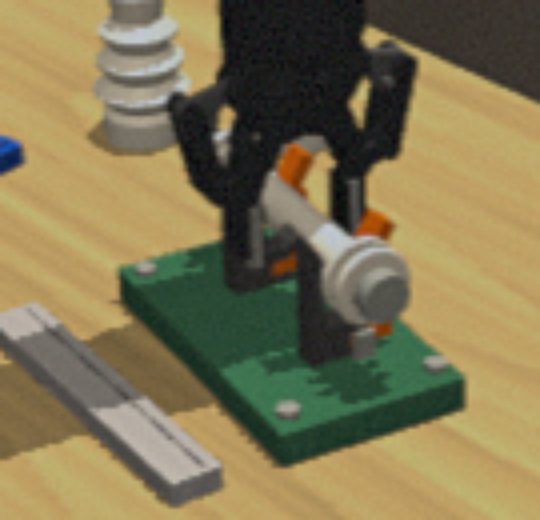

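The rod lies released in the mouth with its sheds outside the clips. Now I press it home.

Run:
```python
from h import *
from cell import env,camera
x,y,t=FIX; x-=-np.sin(t)*.002; y-=np.cos(t)*.002
env.movel([x,y,.20],.12)
env.grip(0.0);st()
env.movel([x,y,.172],.1);st()
print(env.movel([x,y,.136],.03,stop_force=32));st()
env.dwell(.2);st()
env.movel([x,y,.22],.12);st()
for n in("top","side"):
    p,d=camera(n);cv2.imwrite(f"pics/{n}4.png",p)
p=cv2.imread("pics/side4.png")
cv2.imwrite("pics/m4.png",cv2.resize(p[160:290,240:375],None,fx=4,fy=4))
```

```text
12.13 [0.6322 0.2153 0.1999] F [ 0.4 -0.1  0.6] op 0.0002 q7 -0.09
12.57 [0.6317 0.2152 0.1709] F [-0.  -0.7 -1.3] op -0.0 q7 -0.07
False
13.92 [0.636  0.2158 0.1403] F [ 0.   1.2 22.6] op 0.0003 q7 -0.04
14.12 [0.636  0.2158 0.1403] F [-0.4  1.7 22.5] op -0.0003 q7 -0.04
14.97 [0.6316 0.2154 0.2191] F [-0.4  0.5 -0.2] op 0.0001 q7 -0.1
```

View pics/m4.png

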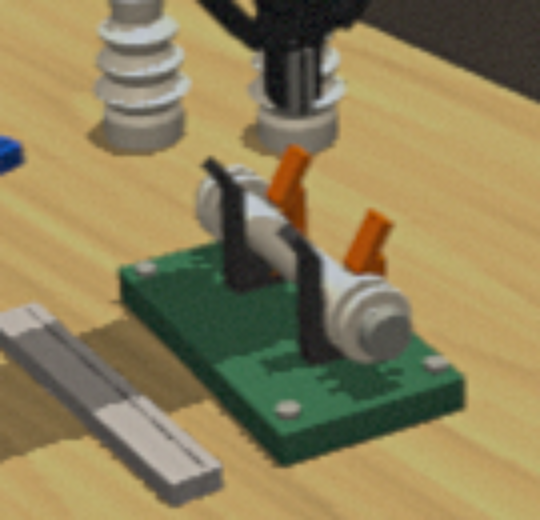

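The fingertips bottomed at z≈0.068, so the rod is at seat height. The picture shows it down in the forks with the jaw noses closed over it. Next is the straightedge, pushed with the open fingers spread along it.

Run:
```python
from h import *
from cell import env,camera
X,Y,t=FIX;c,s=np.cos(t),np.sin(t)
L=lambda lx,ly,z:[X+c*lx-s*ly,Y+s*lx+c*ly,z]
q=quat(t+np.pi/2)
env.movel(L(0,0,.25),.2)
env.reach(L(-.172,-.002,.25),q);env.grip(.085);st()
env.movel(L(-.172,-.002,.09),.15);st()
print(env.movel(L(-.172,-.002,.055),.03,stop_force=4));st()
z=env.get_state()["tcp_pos"][2]+.005
env.movel(L(-.172,-.002,z),.03)
print(env.movel(L(-.115,-.002,z),.05,stop_force=10));st()
print(env.movel(L(-.095,-.002,z),.02,stop_force=12));st()
a=env.get_state()["tcp_pos"];d=np.array(a[:2])-[X,Y];print("local",c*d[0]+s*d[1],-s*d[0]+c*d[1])
```

```text
17.2 [0.4637 0.2501 0.25  ] F [-0.4  0.5  0.2] op 0.0851 q7 1.0
18.42 [0.4643 0.2503 0.0907] F [ 0.3 -0.1  0.7] op 0.0845 q7 1.18
True
19.35 [0.4636 0.25   0.0597] F [-1.3 -0.9  8. ] op 0.0848 q7 1.21
False
20.98 [0.5199 0.2386 0.0648] F [1.  0.3 0.1] op 0.0845 q7 1.25
True
21.62 [0.5298 0.2364 0.064 ] F [ 0.4 -0.5 -0.2] op 0.0848 q7 1.26
local -0.10457492698597666 -0.0020684918032341897
```

Run:
```python
from h import *
from cell import env,camera
X,Y,t=FIX;c,s=np.cos(t),np.sin(t)
L=lambda lx,ly,z:[X+c*lx-s*ly,Y+s*lx+c*ly,z]
print(env.movel(L(-.095,-.002,.0648),.02,stop_force=15));st()
env.movel(L(-.15,-.002,.0648),.1)
env.movel(L(-.15,-.002,.25),.2)
env.reach([.1,.6,.3],env.get_state()["orientation"]);st()
for n in("top","side"):
    p,d=camera(n);cv2.imwrite(f"pics/{n}5.png",p);np.save(n+"5.npy",d)
p=cv2.imread("pics/side5.png");q=cv2.imread("pics/top5.png")
cv2.imwrite("pics/m5.png",np.hstack([cv2.resize(p[165:285,250:360],None,fx=3.6,fy=4.5,interpolation=cv2.INTER_CUBIC),cv2.resize(q[190:280,226:322],None,fx=4,fy=6,interpolation=cv2.INTER_CUBIC)]))
```

```text
True
22.0 [0.5303 0.2361 0.0633] F [ 0.1 -0.5  1. ] op 0.0849 q7 1.26
25.57 [0.1018 0.5994 0.3   ] F [-0.  -0.3 -0.5] op 0.0853 q7 0.08
```

View pics/m5.png

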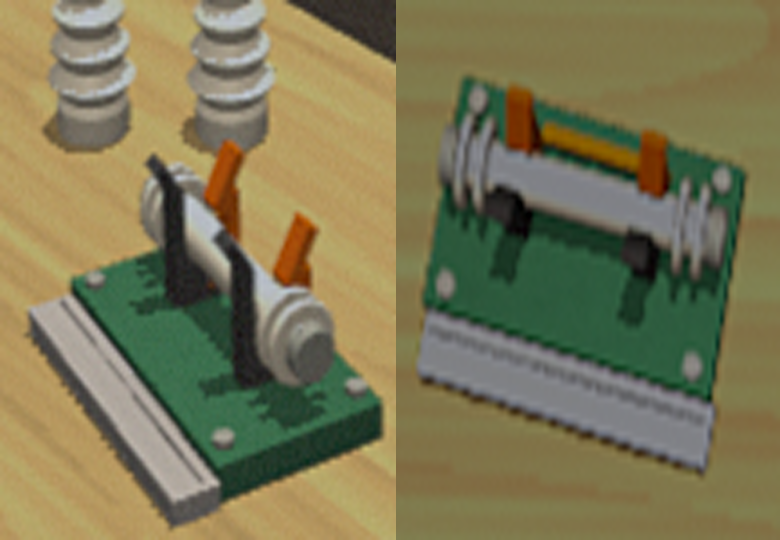

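The straightedge lies flush along the near edge and roughly centred. The rod is level in the clips with the jaw closed.

```bash
python3 -c "
from cell import job;print(job.job_done())"
```

```text
the job is handed in; nothing more can be done
None
```

I handed the job in at about 26 s: the rod is pressed home in the clip with the jaw closed over it, and the straightedge lies flush along the fixture's near edge, roughly centred; no verdict came back.

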